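# Roll a pipe offcut home against the fixture stop

### The arm

A 6-joint arm with a two-finger parallel gripper is mounted at the origin on the work surface. World frame = base frame: x ahead of the robot, y to its left, z up, the work surface at z = 0. Lengths are in m, angles in rad, forces in N, time in s.
With the tool pointing down it reaches from about 0.275 to 0.825 m from the base axis. Payload 4.9 kg.
Tool frame: the origin (TCP) lies midway between the tips of the shut fingers; the grasp point (between the pads) lies 19 mm behind it (bot.grip_depth is the distance from the TCP to the grasp point, in m); y points along the fingers, x is the direction in which the jaws open and shut, and the axes are right-handed (so a half turn about y gives the same grasp; the last joint's range is limited). The gripper opens to 85 mm and grips with 20 to 120 N. Pads are 22 mm wide; open, the fingers measure 114 mm over their backs; the gripper's body (76 mm by 85 mm) begins 54 mm behind the grasp point. The pads swing forward as they close: fully open they stand 13 mm farther back than shut.
Start: joints at [1.159, 0.326, -0.193, 1.052, 0, 1.437], TCP at [0.151, 0.529, 0.231] pointing down, gripper open.
Joint ranges: [-2.65, 2.65], [-0.97, 1.79], [-1.3, 1.35], [-1.93, 2.1], [-1.47, 1.37], [-3.14, 3.14]. Speed limits (rad/s): [2.57, 2.57, 3.14, 3.14, 3.14, 3.14].

### API

Orientations are given as a unit quaternion [w, x, y, z].
In Python, from cell import bot gives the robot as it stands. Calls block until the motion is done:
- bot.move_pose(position, orientation): joint-space move of the TCP to a pose.
- bot.move_linear(position, speed=0.15, rotation=None, until_force=None): straight line of the TCP; rotation=None keeps the orientation; speed is the mean speed in m/s. With until_force (N) it stops when the force on the tool has changed by that much, and returns True; else False.
- bot.goto_joints(angles): joint-space move.
- bot.set_gripper(opening, grasp_force=None): opening from 0.0 (shut) to 1.0 (fully open); grasp_force is the grip in N (None keeps the last); returns when the fingers have stopped.
- bot.wait(seconds).
- bot.solve_ik(position, orientation): joint angles nearest the present ones, or None.
- bot.camera(name): name is "scene" or "top" or "wrist"; returns the picture (400x640x3 uint8, red, green, blue); there is no depth.
- bot.calibration(name): a dict with "mtx" (3x3 intrinsics, pixels), "k1" (the pictures are not rectified: a ray, as slopes to the right and down, at radius r is drawn at 1 + k1 r^2 times it, then the intrinsics apply), "extrinsics" (4x4, takes a point from world to camera coordinates); the wrist camera has in their place "hand_eye" (4x4, takes a point from camera to tool coordinates, whose origin is the TCP and whose axes are the tool frame's). Camera axes: x right, y down, z forward; pixel columns grow to the right and rows downward; lengths in m; the calibration is good to about 2 mm. A picture is of the moment at which its call begins: read the wrist's pose just before it. calibration takes no time and is no camera call.
A pose or a line that the arm cannot do raises bot.PlanningError and nothing moves.
- bot.close_job(): hands the job in, once; it reports no verdict.
Trained networks look in the newest picture that a camera, given by its name, has taken for a name from the list of things; names that differ only in an ending like _2 or _b are one class to them, and where a whole thing is asked for, a point or a joint stands for the part that bears it (a point fixed in the world has none). Each returns a list of dicts, best first, with "confidence" (0 to 1); they miss things now and then, are a little off and sometimes report something else, mostly with a low value. They report only what shows in the picture. A call takes as long as a camera call. They do not tell look-alikes from the thing itself.
- bot.search_frame(camera, thing): "bbox" ([left, top, width, height] in pixels, round what is visible of it).
Readings, each from a call of its own:
- bot.read_clock(): time.
- bot.read_joint_positions(): joint angles.
- bot.read_joint_vel(): joint speeds.
- bot.read_joint_efforts(): joint torques, N m.
- bot.read_position(): TCP position.
- bot.read_tool_rot(): TCP orientation.
- bot.read_ft_force(): force on the tool from outside, world axes, zero at the start.
- bot.read_moment(): the same for the moment, N m.
- bot.read_gripper_width(): opening from 0.0 (shut) to 1.0 (fully open).
Only numpy, scipy, OpenCV 4.12 (cv2) and the standard library are available. Lean on these libraries where they do the work, as an engineer would, in place of code of your own. Each camera call takes 0.05 s, during which the arm holds its last target.

### The job

Take the rubber-soled hand pad by its bar grip, press its flat sole lightly on top of the lying pipe offcut and roll the pipe along the table, over the low lip and down into its seat flush against the stop. The pipe is thin-walled and cleaned for welding: touch it only from above with the pad, do not lift it, and never press harder than 25 N. Then lay the pad flat on the bare table, clear of the pipe and the stop, and leave the other parts where they are.

Things in the scene. Friction and masses are not known exactly. Their poses are not given: they have to be found in the camera images.
- pad: Hand pad: board 110 mm (its x) by 160 mm (its y, the rolling direction), 16 mm thick: 6 mm rubber sole, 10 mm plywood. Wooden bar grip on its middle: 70 mm along x, 24 mm wide along y, from 16 to 64 mm above the sole. 0.32 kg. Starts flat at the robot's right, y within 25 degrees of world y. Origin: centre of the sole; z up. Symmetric under a half turn.
- pipe: Steel pipe offcut lying on the table, outer diameter 60 mm, length 160 mm, 0.4 to 0.65 kg. Origin on its axis at mid-length, 30 mm above the table; x is its axis (y and z turn as it rolls). Starts 75 to 115 mm short of its seat, a few degrees askew. All friction coefficients 0.48 to 0.72: a steady press of 8 to 15 N carries it over the lip.
- stop: Fixed grey steel angle bar, 200 mm long (its x), face 42 mm high, lower than the pipe's top; its 8 mm thick foot reaches back to y = +62 mm. Origin: on the table at the foot of the face, mid-length. +y is level, within 18 degrees of the robot's left: the direction in which the pipe is rolled against the face; z up. Its x is within 18 degrees of world x.
- lip (a point): Middle of the low lip's top: a bright fixed steel strip on the table, parallel to the stop's face, 200 mm long, 8 mm wide, 4 mm high, its centre line 50.5 mm in front of the face. The pipe must climb it (rising 4 mm) and drop behind it. Axes as the stop's.
- seat (a point): Where the middle of the pipe's axis belongs: between lip and stop, 30 mm in front of the face and 30 mm above the table. The seated pipe lies on the table touching the face, parallel to it, with about 1.5 mm of play towards the lip. Axes as the stop's.
- spacer: Bystander: loose steel spacer ring, 56 mm across, 30 mm high, on the table beyond the work. Origin: centre of its underside.
- wrench: Bystander: loose steel wrench, 190 mm long, lying flat on the table. Origin: centre of its underside.
- bolt: Bystander: loose steel clamping bolt, flanged, 44 mm across and 50 mm high, standing on the table. Origin: centre of its underside.
Not all that is in view belongs to the job. What is shaped like the pipe but yellow is not meant.

How it is judged:
By the outcome, as a careful person would: the job done as asked, in the order asked, and still so for the second after the job is handed in, with the robot touching nothing.
It also fails if it takes over 72 s, if anything falls off the work surface, if the arm or the gripper's body presses on something with over 40 N, if the wrist force passes 120 N, or if a joint passes its speed limit or range.

## Working session

There is one attempt and no reset: what is moved stays moved. The work goes in short steps, each a Python script; the robot and the scene stay as the last script left them, time stands still between calls to the robot, and variables do not carry over. Pictures are saved under pics/ and viewed, and the job is handed in when it is done.

```bash
mkdir -p pics; ls; python3 - <<'E'
from cell import bot
import cv2
for c in ("scene","top","wrist"):
    im=bot.camera(c); cv2.imwrite(f"pics/a_{c}.png",im[:,:,::-1])
    k=bot.calibration(c); print(c,{a:(b.tolist() if hasattr(b,'tolist') else b) for a,b in k.items()})
    for t in("pad","pipe","stop","lip","spacer","wrench","bolt"):
        try: print(t,[(d['bbox'],round(d['confidence'],2)) for d in bot.search_frame(c,t)])
        except Exception as e: print(t,e)
print(bot.read_clock(),bot.read_position(),bot.read_tool_rot(),bot.grip_depth)
E
```

```text
pics
scene {'mtx': [[428.79475633324995, 0.0, 319.34021859251936], [0.0, 428.79475633324995, 195.9992026772023], [0.0, 0.0, 1.0]], 'k1': -0.0221774115970209, 'extrinsics': [[-0.3443268161654432, 0.9387674917832699, -0.012435434866453631, 0.22532790987141493], [0.6239456539430439, 0.21891728519449496, -0.7501780076546232, -0.31169715132942566], [-0.7015203949957238, -0.2660654404728673, -0.6611189883757863, 1.5587849397799074], [0.0, 0.0, 0.0, 1.0]]}
pad [([188.6, 156.9, 62.1, 36.6], 0.76)]
pipe [([246.0, 217.3, 57.1, 62.4], 0.97), ([305.2, 132.7, 51.9, 33.9], 0.93), ([400.1, 144.6, 23.3, 49.9], 0.83), ([314.4, 176.5, 50.8, 50.3], 0.55)]
stop [([349.2, 192.8, 73.0, 64.2], 0.67)]
lip [([346.5, 194.4, 72.5, 65.5], 0.85)]
spacer [([330.5, 260.9, 19.7, 25.1], 0.66)]
wrench [([187.8, 213.2, 55.8, 50.2], 0.73)]
bolt [([455.4, 173.9, 13.7, 24.3], 0.47)]
top {'mtx': [[432.9810211933881, 0.0, 322.1352585767377], [0.0, 432.9810211933881, 200.79370745565285], [0.0, 0.0, 1.0]], 'k1': -0.03649903161015236, 'extrinsics': [[0.029077435332439866, -0.9994306808318056, 0.017111895469562124, -0.04131559
[... 596 characters left out ...]
, 14.3], 0.49)]
wrist {'mtx': [[319.93358190225183, 0.0, 315.08308532358313], [0.0, 319.93358190225183, 195.41311819418084], [0.0, 0.0, 1.0]], 'k1': 0.022626505976132534, 'hand_eye': [[0.9999997102867885, -0.0007068442352370855, -0.0002824846297994425, 0.0002804550265030903], [5.996289612509685e-05, -0.29680192399101496, 0.9549390631447024, -0.14180069366781492], [-0.0007588351534087875, -0.9549388034248362, -0.29680179561914904, 0.07678880844138627], [0.0, 0.0, 0.0, 1.0]]}
pad []
pipe [([12.7, 310.2, 134.4, 89.4], 0.62)]
stop []
lip []
spacer []
wrench []
bolt [([202.6, 331.7, 27.3, 28.3], 0.96)]
1.2 [0.15082473 0.52894093 0.23126475] [-0.56439373  0.56441149  0.42596396 -0.42597429] 0.0187
```

View pics/a_top.png

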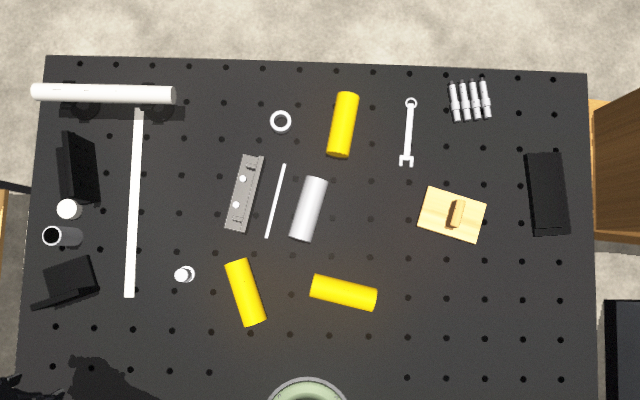

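View pics/a_scene.png

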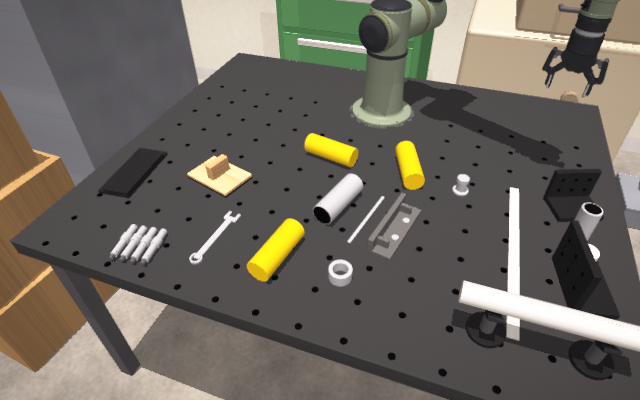

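```bash
python3 - <<'E'
import cv2
im=cv2.imread("pics/a_top.png")
c=im[140:260,210:500]; cv2.imwrite("pics/a_crop.png",cv2.resize(c,None,fx=2.75,fy=2.75,interpolation=cv2.INTER_CUBIC))
E
```

```text
(no output)
```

View pics/a_crop.png

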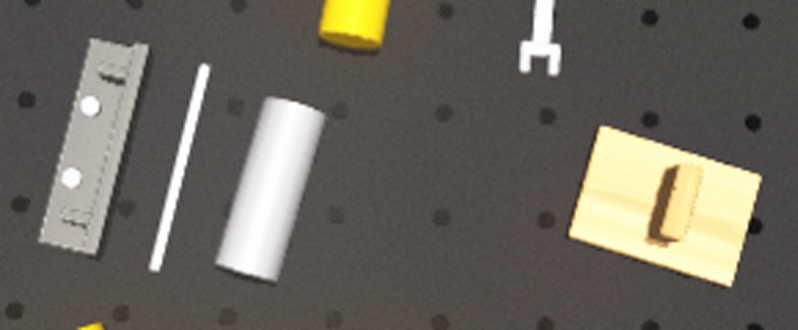

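```bash
cat > h.py <<'E'
import numpy as np, cv2
from scipy.optimize import least_squares
from scipy.spatial.transform import Rotation as R
def proj(P,cal,E=None):
    E=cal["extrinsics"] if E is None else E
    E=np.array(E);K=np.array(cal["mtx"]);P=np.asarray(P,float)
    p=P@E[:3,:3].T+E[:3,3]; s=p[:,:2]/p[:,2:]; r2=(s**2).sum(1,keepdims=True); s=s*(1+cal["k1"]*r2)
    return s*[K[0,0],K[1,1]]+[K[0,2],K[1,2]]
def wristE(cal,pos,q):
    T=np.eye(4);T[:3,:3]=R.from_quat([q[1],q[2],q[3],q[0]]).as_matrix();T[:3,3]=pos
    return np.linalg.inv(T@np.array(cal["hand_eye"]))
def box(x,y,z0,z1): return np.array([[a*x/2,b*y/2,c] for a in(-1,1) for b in(-1,1) for c in(z0,z1)])
def cyl(r,L):
    t=np.linspace(0,2*np.pi,60); return np.array([[s*L/2,r*np.cos(a),r+r*np.sin(a)] for s in(-1,1) for a in t])
MOD={"pad":box(.11,.16,0,.016),"pipe":cyl(.03,.16),"lip":box(.2,.008,0,.004)}
def place(M,x,y,th):
    c,s=np.cos(th),np.sin(th); return np.c_[c*M[:,0]-s*M[:,1]+x,s*M[:,0]+c*M[:,1]+y,M[:,2]]
def feat(poly):
    m=cv2.moments(poly.astype(np.float32).reshape(-1,1,2)); a=m["m00"]
    return np.array([m["m10"]/a,m["m01"]/a,(m["mu20"]-m["mu02"])/a/8,2*m["mu11"]/a/8])  
def hullp(M,p,cal,E): return cv2.convexHull(proj(place(M,*p),cal,E).astype(np.float32))[:,0]
def largest(mask,roi):
    m=np.zeros_like(mask);x0,y0,x1,y1=roi;m[y0:y1,x0:x1]=mask[y0:y1,x0:x1]
    cs,_=cv2.findContours(m,cv2.RETR_EXTERNAL,cv2.CHAIN_APPROX_NONE)
    c=max(cs,key=cv2.contourArea); f=np.zeros_like(m);cv2.drawContours(f,[c],-1,255,-1);return f
def fit(name,mask,p0,cal,E=None):
    mm=cv2.moments(mask,True);a=mm["m00"]
    f=np.array([mm["m10"]/a,mm["m01"]/a,(mm["mu20"]-mm["mu02"])/a,2*mm["mu11"]/a])
    tgt=np.r_[f[:2],np.arctan2(f[3],f[2])]
    def res(p):
        g=feat(hullp(MOD[name],p,cal,E)); d=np.arctan2(g[3],g[2])-tgt[2]
        return np.r_[g[:2]-tgt[:2],20*np.arctan2(np.sin(d),np.cos(d))]
    s=least_squares(res,p0,x_scale=[.01,.01,.1]); ar=cv2.contourArea(hullp(MOD[name],s.x,cal,E))
    return s.x,s.cost,ar/a
E
python3 - <<'E'
from h import *
from cell import bot
for cam,rois in (("top",{"pad":(405,175,500,255),"pipe":(284,168,332,250),"lip":(260,155,290,245)}),
                 ("scene",{"pad":(180,145,260,200),"pipe":(308,168,368,228),"lip":(340,190,386,246)})):
    im=cv2.imread(f"pics/a_{cam}.png"); cal=bot.calibration(cam); E=np.array(cal["extrinsics"])
    if cam=="top": print("cam",-E[:3,:3].T@E[:3,3])
    hsv=cv2.cvtColor(im,cv2.COLOR_BGR2HSV); vis=im.copy()
    for n,roi in rois.items():
        if n=="pad": m=((hsv[...,1]>60)&(hsv[...,2]>100))
        elif n=="lip": m=(hsv[...,2]>150)
        else: m=(hsv[...,2]>100)&(hsv[...,1]<60)
        m=largest((m*255).astype(np.uint8),roi)
        p0={"pad":(.5,-.35,-.25),"pipe":(.5,0,-.25),"lip":(.5,.07,-.25)}[n]
        p,c,ra=fit(n,m,p0,cal); print(cam,n,p.round(4),np.degrees(p[2]).round(2),"cost",round(c,4),"area ratio",round(ra,3))
        cv2.polylines(vis,[np.round(hullp(MOD[n],p,cal,None)).astype(int)],True,(0,0,255),1)
    x0,y0,x1,y1=(210,140,500,260) if cam=="top" else (170,130,430,260)
    cv2.imwrite(f"pics/fit_{cam}.png",cv2.resize(vis[y0:y1,x0:x1],None,fx=2.7,fy=2.7,interpolation=cv2.INTER_CUBIC))
E
```

```text
cam [ 0.44001772 -0.00925938  1.12593616]
top pad [ 0.5337 -0.3304 -0.2478] -14.2 cost 56.3367 area ratio 1.519
top pipe [ 0.5371  0.011  -0.256 ] -14.67 cost 0.0005 area ratio 0.97
top lip [ 0.5553  0.0704 -0.2536] -14.53 cost 58.705 area ratio 0.77
scene pad [ 0.5361 -0.3526 -0.2485] -14.24 cost 5.0305 area ratio 1.023
scene pipe [ 0.5204  0.0157 -0.2605] -14.92 cost 0.0 area ratio 1.156
scene lip [ 0.4904  0.0574 -0.2155] -12.35 cost 72.8306 area ratio 0.878
```

View pics/fit_top.png

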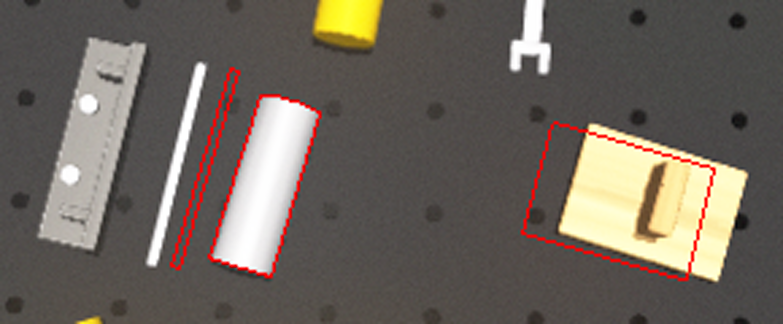

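View pics/fit_scene.png

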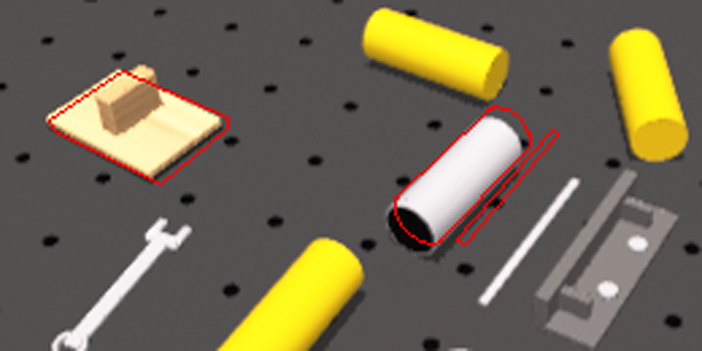

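```bash
sed -i 's/x_scale=\[.01,.01,.1\])/x_scale=[.01,.01,.1],diff_step=1e-2)/' h.py
cat > meas.py <<'E'
from h import *
def residual(name,mask,p,cal,E=None):pass
E
python3 - <<'E'
from h import *
from cell import bot
for cam,rois in (("top",{"pad":(405,175,500,255),"pipe":(284,168,332,250),"lip":(260,155,290,245)}),
                 ("scene",{"pad":(180,145,260,200),"lip":(340,190,386,246)})):
    im=cv2.imread(f"pics/a_{cam}.png"); cal=bot.calibration(cam); E=np.array(cal["extrinsics"])
    hsv=cv2.cvtColor(im,cv2.COLOR_BGR2HSV); vis=im.copy()
    for n,roi in rois.items():
        if n=="pad": m=(hsv[...,2]>100)
        elif n=="lip": m=(hsv[...,2]>150)
        else: m=(hsv[...,2]>100)&(hsv[...,1]<60)
        m=largest((m*255).astype(np.uint8),roi)
        p0={"pad":(.5,-.35,-.25),"pipe":(.5,0,-.25),"lip":(.5,.07,-.25)}[n]
        if n=="pad":  # board top only, in 'top'
            pass
        p,c,ra=fit(n,m,p0,cal); print(cam,n,p.round(4),np.degrees(p[2]).round(2),"cost",round(c,4),"area ratio",round(ra,3))
        cv2.polylines(vis,[np.round(hullp(MOD[n],p,cal,None)*16).astype(int)],True,(0,0,255),1,shift=4)
    if cam=="top":
      # stop drawn from lip
      p,_,_=fit("lip",largest(((hsv[...,2]>150)*255).astype(np.uint8),rois["lip"]),(.5,.07,-.25),cal)
      d=np.array([-np.sin(p[2]),np.cos(p[2])]); o=p[:2]+.0505*d
      S=place(np.array([[-.1,0,.042],[.1,0,.042],[.1,.062,.008],[-.1,.062,.008]]),*o,p[2])
      cv2.polylines(vis,[np.round(proj(S,cal)*16).astype(int)],True,(255,0,0),1,shift=4)
    x0,y0,x1,y1=(210,140,500,260) if cam=="top" else (170,130,430,260)
    cv2.imwrite(f"pics/fit2_{cam}.png",cv2.resize(vis[y0:y1,x0:x1],None,fx=2.7,fy=2.7,interpolation=cv2.INTER_CUBIC))
E
```

```text
top pad [ 0.5345 -0.3629 -0.2751] -15.76 cost 0.0 area ratio 0.998
top pipe [ 0.537   0.011  -0.2566] -14.7 cost 0.0 area ratio 0.97
top lip [ 0.5581  0.0982 -0.2028] -11.62 cost 0.0 area ratio 0.777
scene pad [ 0.53   -0.3644 -0.2368] -13.57 cost 0.0 area ratio 1.003
scene lip [ 0.4893  0.0229 -0.207 ] -11.86 cost 0.0 area ratio 0.868
```

View pics/fit2_top.png

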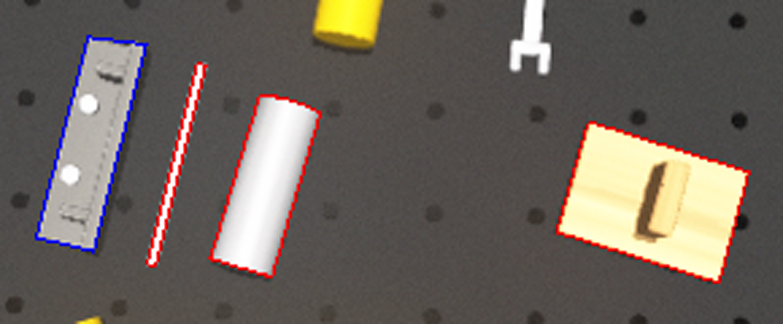

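View pics/fit2_scene.png

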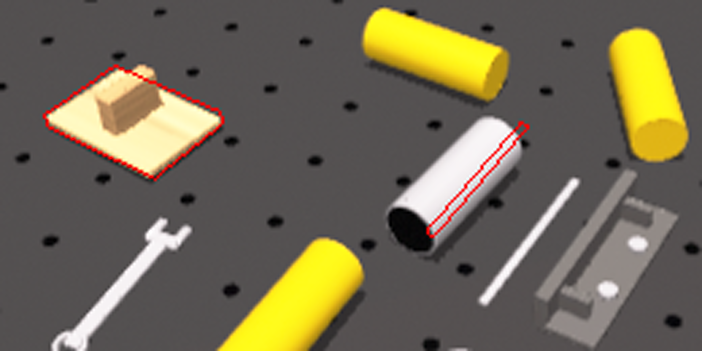

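Candidates for the pipe in the top view: silver tube at (309,209), yellow tubes at (343,125), (245,292) and (343,292), and the thin white bars at far left. The silver one between lip and pad is the pipe, at the stated 110 mm from the seat. The pad is the board with the bar grip at (452,215), confirmed in the crop. The top-camera fits overlay well, including the stop predicted from the lip. I discard the scene-camera lip fit because it latched onto the pipe.

```bash
cat >> h.py <<'E'
PAD=np.array([.5345,-.3629]);PYAW=-.2751
LIP=np.array([.5581,.0982]);SY=-.2028
D=np.array([-np.sin(SY),np.cos(SY)]);X=np.array([np.cos(SY),np.sin(SY)])
SEAT=LIP+.0205*D; PIPE=np.array([.537,.011])
def q(yaw,sg=1):
    x=sg*np.array([-np.sin(yaw),np.cos(yaw),0]);y=np.array([0,0,-1.]);z=np.cross(x,y)
    v=R.from_matrix(np.c_[x,y,z]).as_quat();return [v[3],v[0],v[1],v[2]]
E
python3 - <<'E'
from h import *
from cell import bot
print(SEAT,D,(SEAT-PIPE)@D,(SEAT-PIPE)@X)
for sg in(1,-1):
    for p,y,z in((PAD,PYAW,.023),(PIPE-.055*D,SY,.083),(SEAT+.06*D,SY,.083),(PIPE-.055*D,SY,.15)):
        j=bot.solve_ik([*p,z],q(y,sg)); print(sg,None if j is None else np.round(j,2))
print([bot.read_ft_force().round(2) for _ in range(4)],bot.read_clock())
E
```

```text
[0.56222896 0.11827988] [0.20141273 0.97950646] 0.1101627722424816 0.00310439588211189
1 [-0.71  0.69 -0.16  0.72  0.   -0.44]
1 [-0.22  0.44 -0.45  0.68  0.   -0.02]
1 [ 0.18  0.55 -0.25  0.77  0.    0.38]
1 [-0.22  0.36 -0.37  0.84  0.   -0.02]
-1 [-0.71  0.69 -0.16  0.72  0.    2.71]
-1 [-0.22  0.44 -0.45  0.68  0.    3.12]
-1 [ 0.18  0.55 -0.25  0.77  0.   -2.76]
-1 [-0.22  0.36 -0.37  0.84  0.    3.12]
[array([-0.63, -0.15,  0.58]), array([-0.63, -0.15,  0.58]), array([-0.63, -0.15,  0.58]), array([-0.63, -0.15,  0.58])] 1.2
```

```bash
python3 - <<'E'
from h import *
from cell import bot
bot.move_pose([*PAD,.15],q(PYAW))
pos=bot.read_position();r=bot.read_tool_rot();im=bot.camera("wrist")[:,:,::-1].copy()
cal=bot.calibration("wrist");E=wristE(cal,pos,r)
cv2.polylines(im,[hullp(MOD["pad"],(*PAD,PYAW),cal,E).astype(int)],True,(0,0,255),1)
cv2.polylines(im,[hullp(box(.07,.024,.016,.064),(*PAD,PYAW),cal,E).astype(int)],True,(255,0,0),1)
cv2.imwrite("pics/b_wrist.png",im);print(pos,bot.read_clock(),bot.read_ft_force())
E
```

```text
[ 0.53500555 -0.36212678  0.15012997] 4.65 [0.72167658 0.03126651 0.11785967]
```

View pics/b_wrist.png

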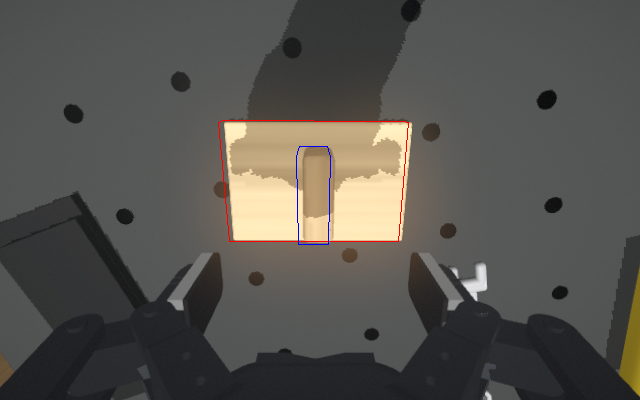

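The wrist view confirms pad and bar (bar at (317,190)). The model sits about 3 px (2 mm) left along the jaw axis, so I split the difference and grasp.

```bash
python3 - <<'E'
from h import *
from cell import bot
P=PAD+.0018*np.array([-np.sin(PYAW),np.cos(PYAW)])
print(bot.move_linear([*P,.023],speed=.12,until_force=15),bot.read_position())
bot.set_gripper(0.0,grasp_force=110)
print("w",bot.read_gripper_width()*85,bot.read_ft_force(),bot.read_position())
bot.move_linear([*P,.12],speed=.12)
bot.wait(.3)
print([bot.read_ft_force().round(2).tolist() for _ in range(3)],bot.read_moment(),bot.read_clock())
im=bot.camera("wrist");cv2.imwrite("pics/c_wrist.png",im[:,:,::-1])
im=bot.camera("scene");cv2.imwrite("pics/c_scene.png",im[:,:,::-1])
E
```

```text
False [ 0.53559078 -0.36164769  0.02388671]
w 22.99166550147976 [-0.07184444  0.06074952  4.59488649] [ 0.53526175 -0.36121906  0.02350579]
[[-0.29, -0.3, -3.49], [-0.29, -0.3, -3.49], [-0.29, -0.3, -3.49]] [-2.79669959e-02 -6.89729924e-03  7.17956309e-05] 7.7083
```

View pics/c_wrist.png

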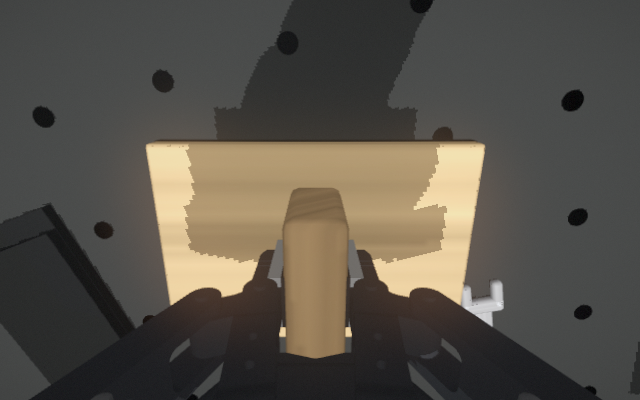

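View pics/c_scene.png

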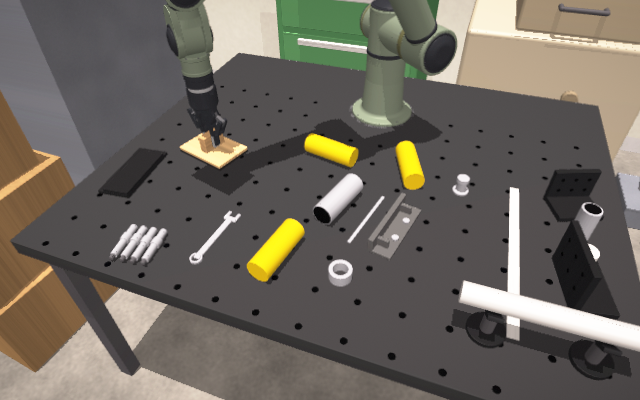

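```bash
python3 - <<'E'
from h import *
from cell import bot
P=PIPE-.055*D
bot.move_pose([*P,.14],q(SY))
bot.move_linear([*P,.096],speed=.1)
bot.wait(.2)
f0=bot.read_ft_force();np.save("f0.npy",f0);print("tare",f0,bot.read_moment(),bot.read_position(),bot.read_clock())
hit=bot.move_linear([*P,.080],speed=.012,until_force=5)
for i in range(3):
    print(hit,bot.read_position(),(bot.read_ft_force()-f0).round(2),bot.read_clock()); bot.wait(.1)
cv2.imwrite("pics/d_scene.png",bot.camera("scene")[:,:,::-1])
E
```

```text
tare [-0.82938286  0.39344313 -3.30782836] [ 0.04248049 -0.02841911  0.04065491] [ 0.52662286 -0.04311182  0.0967787 ] 9.8167
True [ 0.52592879 -0.04240317  0.08320053] [ 0.14 -0.86  9.22] 10.8083
True [ 0.5259484  -0.04241713  0.08319833] [ 0.85 -1.45  9.33] 10.9083
True [ 0.52595718 -0.04244165  0.08319144] [0.66 0.39 9.19] 11.0083
```

View pics/d_scene.png

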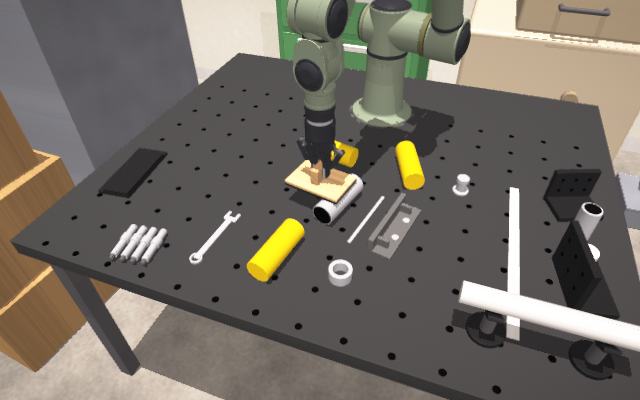

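```bash
cat > roll.py <<'E'
from h import *
from cell import bot
import json
f0=np.load("f0.npy")
def N(): return float((bot.read_ft_force()-f0)[2])
B=PIPE-.055*D
def roll(s0,s1,z,ds,speed,gain,target=11,log=True,guard=8,dzmax=.0012,every=1):
    s=s0;i=0
    while s<s1-1e-6:
        n=N(); dz=np.clip((n-target)*gain,-dzmax,dzmax)
        z+=dz; s=min(s+ds,s1); p=B+s*D
        hit=bot.move_linear([*p,z],speed=speed,until_force=guard)
        f=bot.read_ft_force()-f0; i+=1
        if i%every==0 or hit: print(f"s{s*1e3:.1f} z{z*1e3:.2f} hit{int(hit)} N{f[2]:.1f} fD{f[:2]@D:.1f} fX{f[:2]@X:.1f} t{bot.read_clock():.2f}")
        if f[2]>20: z+=.0005; bot.move_linear([*p,z],speed=.02); print("relieve",N())
        if f[2]<2: print("lost?"); 
    json.dump([s,z],open("st.json","w"));return s,z
E
python3 - <<'E'
from roll import *
roll(0,.012,.0824,.003,.03,.00005)
print(bot.read_position())
E
```

```text
s3.0 z82.33 hit0 N10.2 fD-0.4 fX-1.2 t11.42
s6.0 z82.29 hit0 N9.7 fD-0.3 fX-1.4 t11.67
s9.0 z82.23 hit0 N10.6 fD0.6 fX-1.5 t11.92
s12.0 z82.21 hit0 N10.3 fD0.6 fX-0.9 t12.17
[ 0.52910579 -0.03071652  0.08320515]
```

```bash
python3 - <<'E'
from roll import *
s,z=json.load(open("st.json"))
roll(s,.122,z,.005,.04,.00006,every=3)
cv2.imwrite("pics/e_scene.png",bot.camera("scene")[120:280,220:450,::-1].repeat(3,0).repeat(3,1))
cv2.imwrite("pics/e_top.png",bot.camera("top")[130:260,200:400,::-1].repeat(4,0).repeat(4,1))
E
```

```text
s27.0 z82.05 hit0 N9.4 fD0.5 fX0.0 t12.99
s42.0 z81.83 hit0 N9.5 fD0.0 fX2.5 t13.82
s57.0 z81.62 hit0 N9.9 fD0.1 fX4.1 t14.64
s72.0 z81.42 hit0 N9.0 fD0.3 fX4.9 t15.47
s87.0 z81.20 hit0 N10.0 fD-0.7 fX5.9 t16.29
s102.0 z81.00 hit0 N10.1 fD-0.6 fX6.5 t17.12
s117.0 z80.84 hit0 N11.3 fD1.0 fX7.2 t17.94
```

View pics/e_scene.png

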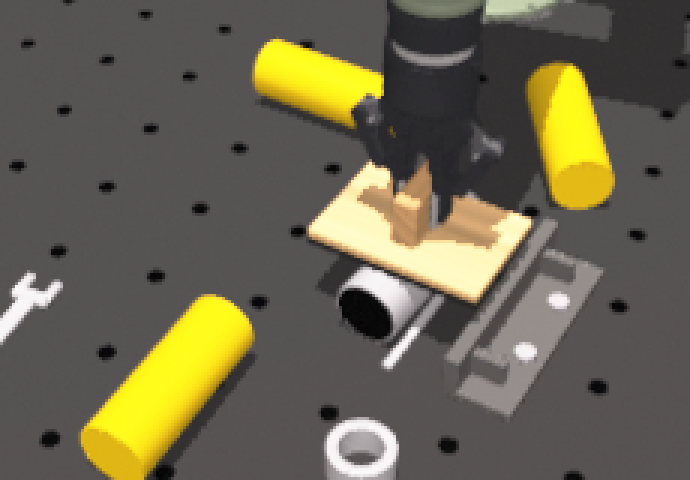

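View pics/e_top.png

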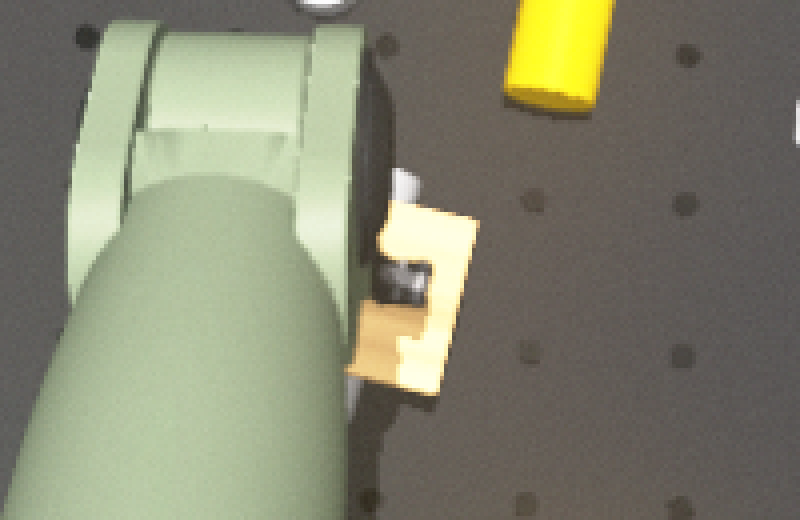

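```bash
cat > roll2.py <<'E'
from h import *
from cell import bot
import json
f0=np.load("f0.npy")
B=PIPE-.055*D
def F():
    f=bot.read_ft_force()-f0; return np.array([f[:2]@D,f[:2]@X,f[2]])
def mv(st,speed,guard=8):
    return bot.move_linear([*(B+st[0]*D+st[2]*X),st[1]],speed=speed,until_force=guard)
def roll(st,s1,ds,speed,gain,target=12,gx=.00015,dzmax=.001,guard=8):
    s,z,x=st
    while s<s1-1e-6:
        f=F()
        z+=np.clip((f[2]-target)*gain,-dzmax,dzmax); x+=np.clip(gx*f[1],-.001,.001) if abs(f[1])>1 else 0
        s=min(s+ds,s1); hit=mv([s,z,x],speed,guard); f=F()
        print(f"s{s*1e3:.1f} z{z*1e3:.2f} x{x*1e3:.1f} hit{int(hit)} fD{f[0]:.1f} fX{f[1]:.1f} N{f[2]:.1f} t{bot.read_clock():.2f}")
        if hit: s=float((bot.read_position()[:2]-B)@D)-.0005 if False else s
        k=0
        while f[2]>19 and k<6:
            z+=.0006; mv([s,z,x],.03,50); f=F(); k+=1; print(" relieve",f.round(1),round(z*1e3,2))
        json.dump([s,z,x],open("st.json","w"))
    return [s,z,x]
E
python3 - <<'E'
from roll2 import *
s,z=json.load(open("st.json"))
for dz in(0,-.0003,.0003,0):
    mv([s,z+dz,0],.01); print(dz,F().round(2))
st=roll([s,z,0.0],.132,.002,.03,.00006,gx=.0001)
E
```

```text
0 [ 0.18  7.41 10.06]
-0.0003 [ 0.39  6.5  12.39]
0.0003 [-0.08  6.02 10.91]
0 [-0.26  6.06 13.36]
s124.0 z80.94 x0.6 hit0 fD0.1 fX4.6 N13.7 t19.57
s126.0 z81.04 x1.1 hit0 fD-0.2 fX4.9 N13.7 t19.82
s128.0 z81.14 x1.6 hit0 fD0.3 fX2.8 N13.6 t20.07
s130.0 z81.23 x1.8 hit0 fD0.8 fX3.9 N13.6 t20.32
s132.0 z81.33 x2.2 hit0 fD-0.4 fX4.0 N12.7 t20.57
```

```bash
python3 - <<'E'
from roll2 import *
st=json.load(open("st.json"))
st=roll(st,.160,.002,.03,.00013,target=12,gx=.0001)
cv2.imwrite("pics/f_scene.png",bot.camera("scene")[120:280,220:450,::-1].repeat(3,0).repeat(3,1))
E
```

```text
s134.0 z81.42 x2.6 hit0 fD-0.5 fX2.3 N14.1 t20.82
s136.0 z81.69 x2.9 hit0 fD-1.8 fX2.7 N12.8 t21.07
s138.0 z81.79 x3.1 hit0 fD-3.4 fX2.7 N12.4 t21.32
s140.0 z81.84 x3.4 hit0 fD-4.0 fX2.9 N14.6 t21.57
s142.0 z82.18 x3.7 hit0 fD-3.1 fX3.4 N13.7 t21.82
s144.0 z82.40 x4.0 hit0 fD-3.0 fX2.3 N15.1 t22.07
s146.0 z82.80 x4.3 hit0 fD-4.2 fX3.0 N14.4 t22.32
s148.0 z83.12 x4.6 hit0 fD-3.7 fX2.3 N14.7 t22.57
s150.0 z83.48 x4.8 hit0 fD-3.4 fX2.7 N15.3 t22.82
s152.0 z83.90 x5.1 hit0 fD-2.4 fX2.1 N14.6 t23.07
s154.0 z84.24 x5.3 hit0 fD-2.3 fX2.0 N14.3 t23.32
s156.0 z84.53 x5.5 hit0 fD-2.5 fX1.9 N14.5 t23.57
s158.0 z84.86 x5.7 hit0 fD-3.3 fX0.7 N13.5 t23.82
s160.0 z85.06 x5.7 hit0 fD-1.4 fX1.8 N13.4 t24.07
```

View pics/f_scene.png

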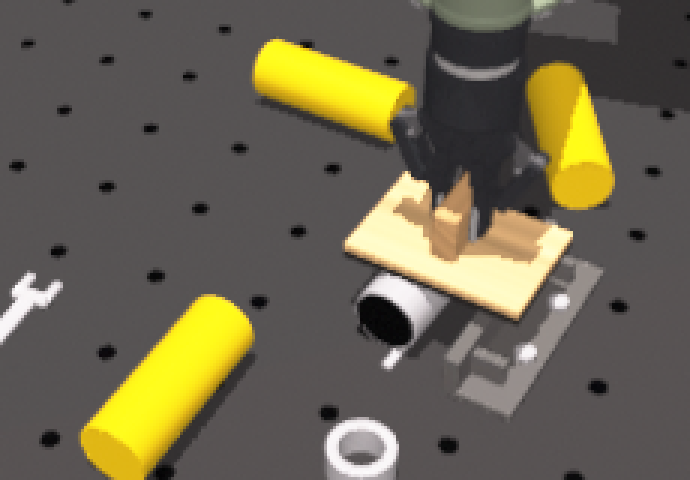

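```bash
python3 - <<'E'
from roll2 import *
st=json.load(open("st.json"))
st=roll(st,.206,.002,.03,.00013,target=11,gx=.0001)
cv2.imwrite("pics/g_scene.png",bot.camera("scene")[120:280,220:450,::-1].repeat(3,0).repeat(3,1))
E
```

```text
s162.0 z85.50 x5.8 hit0 fD-1.7 fX1.3 N11.7 t24.37
s164.0 z85.59 x5.9 hit0 fD-1.6 fX0.5 N12.7 t24.62
s166.0 z85.81 x5.9 hit0 fD0.4 fX0.9 N11.7 t24.87
s168.0 z85.90 x5.9 hit0 fD-0.9 fX1.6 N11.5 t25.12
s170.0 z85.97 x6.1 hit0 fD0.2 fX1.0 N11.7 t25.37
s172.0 z86.06 x6.1 hit0 fD-0.9 fX0.4 N11.8 t25.62
s174.0 z86.16 x6.1 hit0 fD-0.3 fX0.3 N10.8 t25.87
s176.0 z86.13 x6.1 hit0 fD0.2 fX1.1 N10.6 t26.12
s178.0 z86.08 x6.2 hit0 fD0.4 fX0.4 N10.5 t26.37
s180.0 z86.01 x6.2 hit0 fD-0.1 fX-0.1 N10.8 t26.62
s182.0 z85.99 x6.2 hit0 fD-0.3 fX0.7 N10.7 t26.87
s184.0 z85.95 x6.2 hit0 fD0.1 fX0.1 N11.5 t27.12
s186.0 z86.03 x6.2 hit0 fD-0.1 fX0.8 N10.9 t27.37
s188.0 z86.01 x6.2 hit0 fD0.1 fX1.1 N10.6 t27.62
s190.0 z85.96 x6.3 hit0 fD1.2 fX0.1 N10.4 t27.87
s192.0 z85.88 x6.3 hit0 fD1.0 fX1.3 N10.6 t28.12
s194.0 z85.82 x6.4 hit0 fD0.6 fX0.3 N8.9 t28.37
s196.0 z85.55 x6.4 hit0 fD0.4 fX-0.1 N11.0 t28.62
s198.0 z85.54 x6.4 hit0 fD1.5 fX1.0 N10.2 t28.87
s200.0 z85.44 x6.5 hit0 fD1.1 fX0.4 N10.4 t29.12
s202.0 z85.36 x6.5 hit0 fD1.5 fX0.6 N9.0 t29.37
s204.0 z85.10 x6.5 hit0 fD2.0 fX1.5 N8.8 t29.62
s206.0 z84.82 x6.7 hit0 fD2.4 fX0.8 N9.4 t29.87
```

View pics/g_scene.png

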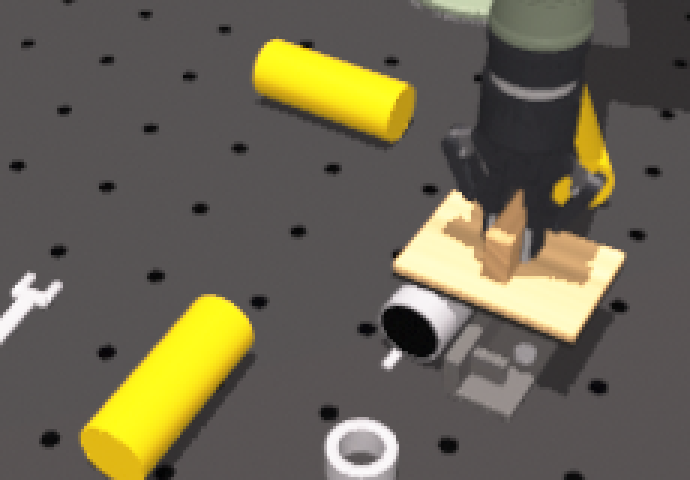

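```bash
python3 - <<'E'
from roll2 import *
st=json.load(open("st.json"))
while st[0]<.240:
    st=roll(st,st[0]+.002,.002,.03,.00015,target=11,gx=.0001)
    if st[0]>.212 and F()[0]<-4: print("stop contact"); break
cv2.imwrite("pics/h_scene.png",bot.camera("scene")[120:280,220:450,::-1].repeat(3,0).repeat(3,1))
E
```

```text
s208.0 z84.67 x6.7 hit0 fD1.7 fX0.4 N8.9 t30.17
s210.0 z84.36 x6.7 hit0 fD2.8 fX0.8 N9.0 t30.42
s212.0 z84.06 x6.7 hit0 fD3.6 fX1.1 N9.2 t30.67
s214.0 z83.80 x6.8 hit0 fD1.5 fX2.0 N9.7 t30.92
s216.0 z83.61 x7.0 hit0 fD2.0 fX1.6 N8.8 t31.17
s218.0 z83.29 x7.1 hit0 fD1.4 fX3.3 N8.8 t31.42
s220.0 z82.95 x7.5 hit0 fD-0.1 fX0.7 N9.2 t31.67
s222.0 z82.68 x7.5 hit0 fD0.9 fX2.8 N9.2 t31.92
s224.0 z82.41 x7.8 hit0 fD-2.4 fX2.4 N10.7 t32.17
s226.0 z82.37 x8.0 hit0 fD-4.5 fX2.2 N11.4 t32.42
stop contact
```

View pics/h_scene.png

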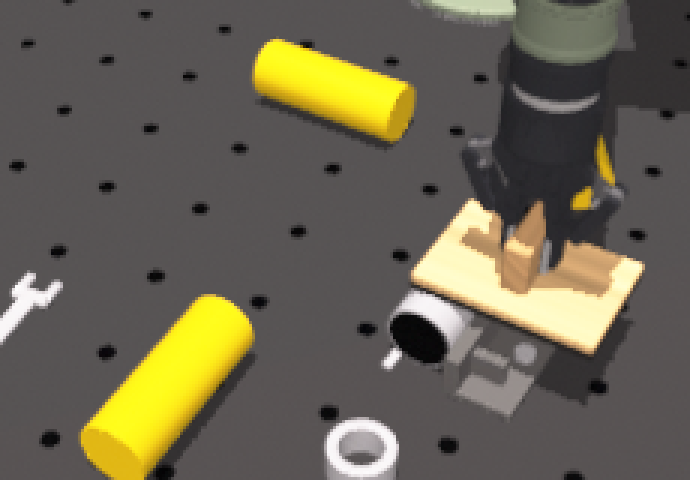

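```bash
python3 - <<'E'
from roll2 import *
st=json.load(open("st.json"))
st=roll(st,.234,.002,.03,.00015,target=12,gx=0)
cv2.imwrite("pics/i_scene.png",bot.camera("scene")[120:280,220:450,::-1].repeat(3,0).repeat(3,1))
E
```

```text
s228.0 z82.37 x8.0 hit0 fD-4.6 fX0.3 N10.1 t32.72
s230.0 z82.09 x8.0 hit0 fD-6.0 fX1.1 N12.4 t32.97
s232.0 z82.15 x8.0 hit0 fD-6.2 fX1.3 N12.1 t33.22
s234.0 z82.16 x8.0 hit0 fD-5.5 fX1.3 N12.3 t33.47
```

View pics/i_scene.png

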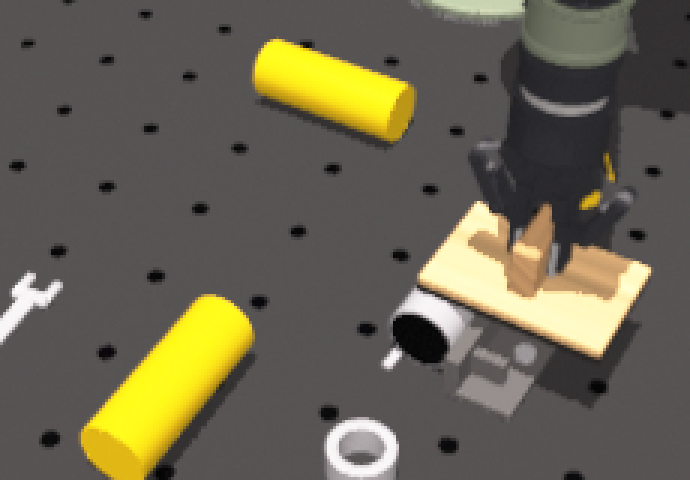

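```bash
python3 - <<'E'
from roll2 import *
st=json.load(open("st.json"))
p=B+st[0]*D+st[2]*X
bot.move_linear([*p,.10],speed=.06); bot.move_linear([*p,.14],speed=.15)
bot.move_pose([*(PAD+.1*D),.14],q(SY))
cv2.imwrite("pics/j_top_full.png",bot.camera("top")[:,:,::-1]);cv2.imwrite("pics/j_scene_full.png",bot.camera("scene")[:,:,::-1])
print(bot.read_clock())
E
cat > chk.py <<'E'
import sys
from h import *
from cell import bot
im=cv2.imread(sys.argv[1]);cal=bot.calibration("top")
vis=im.copy()
S=place(np.array([[-.1,0,.042],[.1,0,.042]]),*(LIP+.0505*D),SY)
hsv=cv2.cvtColor(im,cv2.COLOR_BGR2HSV)
m=((hsv[...,2]>185)&(hsv[...,1]<40)).astype(np.uint8)*255
cv2.polylines(vis,[np.round(hullp(MOD["pipe"],(*SEAT,SY),cal,None)*16).astype(int)],True,(0,0,255),1,shift=4)
cv2.polylines(vis,[np.round(hullp(MOD["lip"],(*LIP,SY),cal,None)*16).astype(int)],True,(0,255,0),1,shift=4)
cv2.polylines(vis,[np.round(proj(S,cal)*16).astype(int)],True,(255,0,0),1,shift=4)
a=im[140:250,215:315];b=vis[140:250,215:315]
cv2.imwrite(sys.argv[2],cv2.resize(np.hstack([a,b]),None,fx=4,fy=4,interpolation=cv2.INTER_CUBIC))
E
python3 chk.py pics/j_top_full.png pics/j_chk.png
python3 -c "
import cv2;im=cv2.imread('pics/j_scene_full.png')[170:280,300:440];cv2.imwrite('pics/j_sc.png',cv2.resize(im,None,fx=5,fy=5,interpolation=cv2.INTER_CUBIC))"
```

```text
36.1333
```

View pics/j_chk.png

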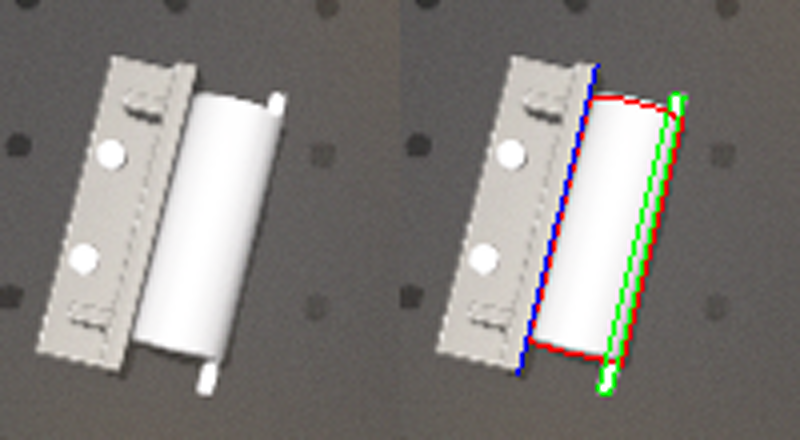

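View pics/j_sc.png

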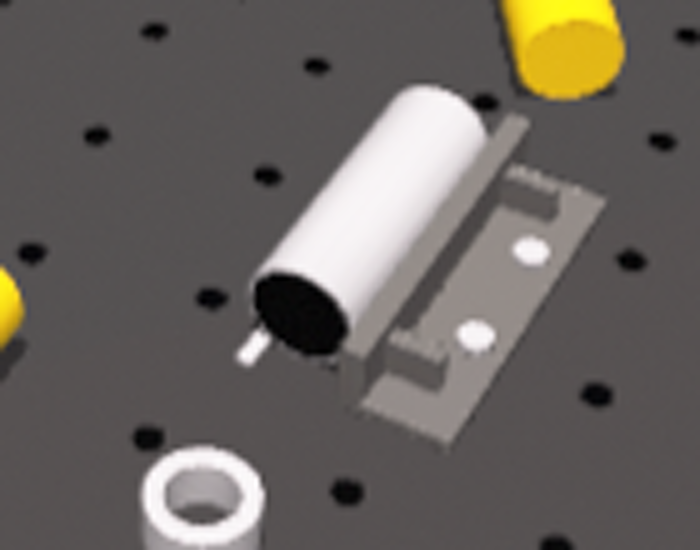

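Top view shows the pipe between lip and stop, matching the seat outline to about 1 px. The yaw could be off by about half a degree, so I take two close wrist pictures of its ends while still holding the pad.

```bash
python3 - <<'E'
from h import *
from cell import bot
out=[]
for i,e in enumerate((-.07,.07)):
    c=SEAT+e*X - .02*D*0   # point to look at
    cam=c+X*(.077+.0-.01)
    bot.move_pose([*cam,.16],q(SY)) 
    bot.wait(.15)
    pos=bot.read_position();r=bot.read_tool_rot();im=bot.camera("wrist")[:,:,::-1].copy()
    cv2.imwrite(f"pics/k{i}.png",im); np.savez(f"k{i}.npz",pos=pos,r=r)
    cal=bot.calibration("wrist");E=wristE(cal,pos,r)
    cv2.polylines(im,[hullp(MOD["pipe"],(*SEAT,SY),cal,E).astype(int)],True,(0,0,255),1)
    out.append(im)
cv2.imwrite("pics/k_v.png",np.vstack([o[:220] for o in out]));print(bot.read_clock())
E
```

```text
38.5833
```

View pics/k_v.png

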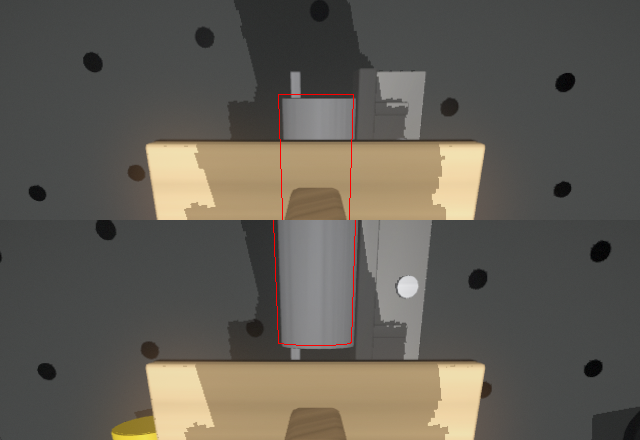

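```bash
python3 - <<'E'
import cv2,numpy as np
a=cv2.imread("pics/k0.png")[60:145,250:400];b=cv2.imread("pics/k1.png")[0:145,250:400]
o=np.vstack([a,b]);o=cv2.convertScaleAbs(o,alpha=1.7,beta=-40)
o=np.hstack([cv2.resize(a,(400,227),interpolation=cv2.INTER_CUBIC),cv2.resize(a,(400,227))*0]) if 0 else o
cv2.imwrite("pics/k_z.png",cv2.resize(np.hstack([np.vstack([a,np.zeros((60,150,3),np.uint8)]),b]),None,fx=2.6,fy=4,interpolation=cv2.INTER_CUBIC))
for n,rows in(("k0",(105,115,125,135)),("k1",(20,50,80,110))):
    g=cv2.cvtColor(cv2.imread(f"pics/{n}.png"),cv2.COLOR_BGR2GRAY)
    for r in rows: print(n,r,"L",g[r,274:290].tolist(),"R",g[r,348:380].tolist())
E
```

```text
k0 105 L [54, 53, 53, 54, 55, 54, 54, 57, 86, 106, 111, 113, 115, 119, 120, 123] R [127, 126, 126, 123, 121, 117, 115, 103, 59, 64, 80, 86, 88, 88, 89, 88, 89, 88, 87, 88, 88, 87, 87, 86, 86, 84, 79, 80, 87, 87, 87, 88]
k0 115 L [56, 56, 56, 56, 56, 56, 56, 56, 74, 101, 111, 113, 115, 118, 120, 123] R [128, 126, 124, 123, 120, 116, 108, 89, 62, 68, 84, 91, 91, 89, 88, 90, 89, 88, 87, 88, 88, 88, 87, 87, 87, 85, 81, 78, 77, 81, 82, 83]
k0 125 L [57, 60, 57, 57, 57, 57, 59, 57, 67, 94, 111, 113, 116, 117, 121, 123] R [127, 128, 124, 121, 118, 115, 102, 70, 66, 77, 86, 90, 90, 90, 91, 90, 90, 88, 89, 90, 89, 88, 88, 88, 86, 82, 82, 89, 88, 88, 88, 88]
k0 135 L [60, 57, 60, 59, 58, 59, 61, 60, 64, 90, 111, 114, 116, 118, 120, 123] R [126, 127, 124, 122, 119, 116, 104, 62, 70, 85, 89, 90, 90, 90, 92, 90, 91, 91, 91, 91, 90, 89, 89, 89, 87, 85, 89, 89, 90, 90, 90, 89]
k1 20 L [51, 52, 51, 52, 84, 103, 108, 111, 112, 114, 118, 120, 121, 119, 117, 118] R [122, 120, 120, 121, 118, 116, 110, 109, 104, 87, 55, 58, 75, 82, 82, 90, 142, 141, 140, 140, 138, 138, 138, 136, 137, 137, 136, 137, 136, 129, 106, 139]
k1 50 L [52, 51, 54, 51, 53, 86, 105, 110, 111, 114, 117, 121, 122, 122, 120, 120] R [120, 121, 121, 119, 116, 113, 109, 104, 87, 58, 62, 78, 84, 84, 85, 85, 84, 85, 84, 87, 105, 141, 141, 140, 140, 141, 140, 138, 125, 143, 145, 145]
k1 80 L [53, 54, 53, 54, 53, 53, 85, 107, 111, 113, 115, 118, 121, 122, 123, 120] R [121, 120, 118, 116, 111, 108, 102, 79, 60, 66, 81, 84, 85, 85, 85, 83, 85, 84, 84, 84, 84, 84, 84, 85, 85, 83, 77, 79, 84, 84, 102, 149]
k1 110 L [55, 54, 53, 55, 53, 55, 59, 88, 108, 112, 114, 116, 119, 122, 122, 121] R [119, 116, 114, 112, 109, 98, 74, 61, 70, 82, 84, 85, 85, 85, 85, 85, 85, 85, 85, 86, 84, 85, 84, 84, 82, 82, 86, 88, 86, 86, 86, 86]
```

View pics/k_z.png

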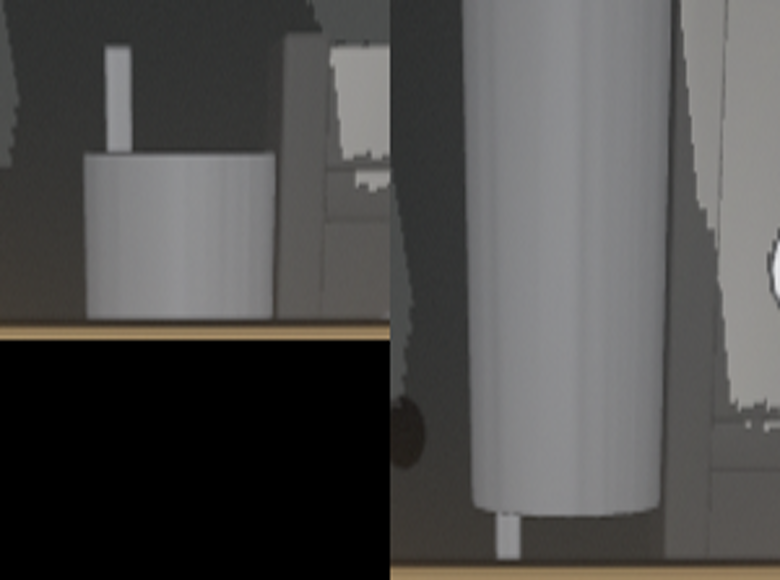

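Both ends show the same ~2.5 px dark line between pipe and stop edge. A touching pipe should show this 2.5 mm visual step, so it is parallel and flush. Next I lay the pad down on its original bare spot.

```bash
python3 - <<'E'
from h import *
from cell import bot
P=PAD
bot.move_pose([*P,.14],q(PYAW)); bot.move_linear([*P,.04],speed=.12); bot.wait(.1)
f0=bot.read_ft_force()
hit=bot.move_linear([*P,.019],speed=.015,until_force=4)
print(hit,bot.read_position(),bot.read_ft_force()-f0,bot.read_clock())
bot.set_gripper(1.0); bot.wait(.2)
print(bot.read_gripper_width(),bot.read_ft_force())
bot.move_linear([*P,.12],speed=.12)
print(bot.read_ft_force())
bot.move_pose([.42,-.30,.30],q(PYAW))
bot.wait(.2)
for c in("top","scene","wrist"): cv2.imwrite(f"pics/l_{c}.png",bot.camera(c)[:,:,::-1])
print(bot.read_clock(),bot.read_position())
E
python3 chk.py pics/l_top.png pics/l_chk.png
```

```text
True [ 0.5344349  -0.3628837   0.02351208] [-0.06957264  0.27395157  8.8815354 ] 42.4417
0.9998863738970629 [ 0.53458147  0.29649947 -0.06173086]
[-0.18416008 -0.37760405 -0.98747388]
45.4833 [ 0.42005836 -0.29998266  0.29901792]
```

View pics/l_scene.png

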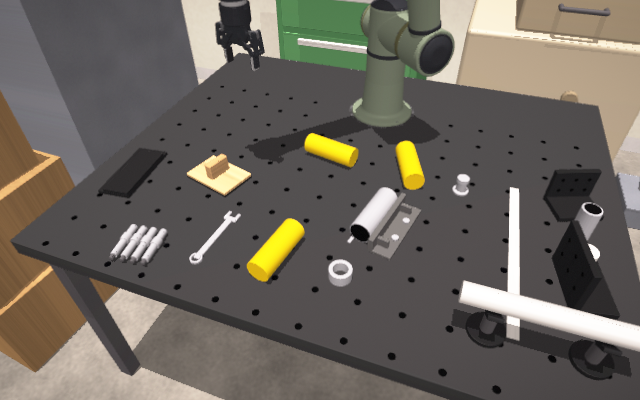

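View pics/l_top.png

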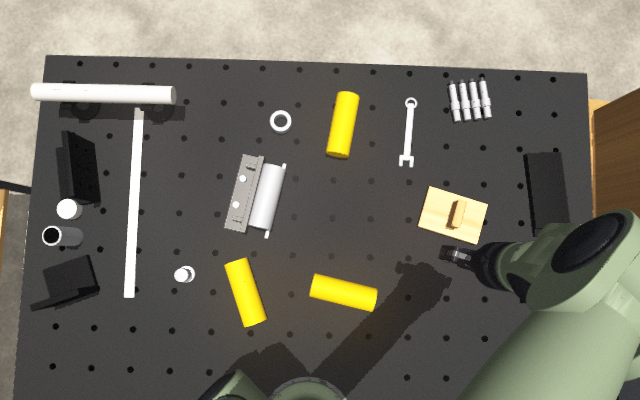

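View pics/l_chk.png

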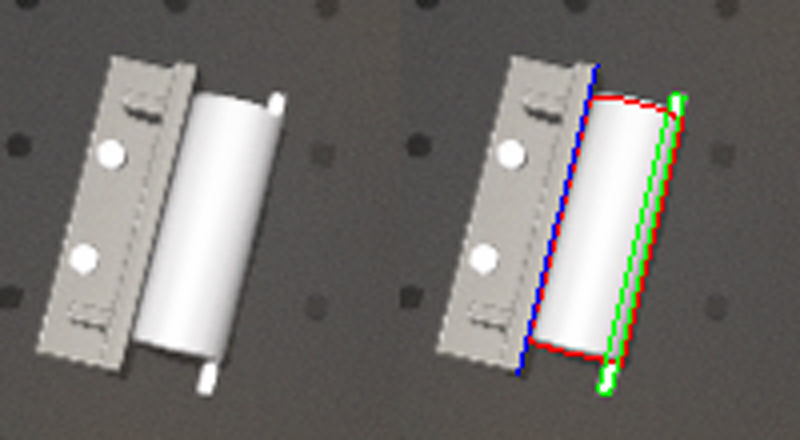

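View pics/l_wrist.png

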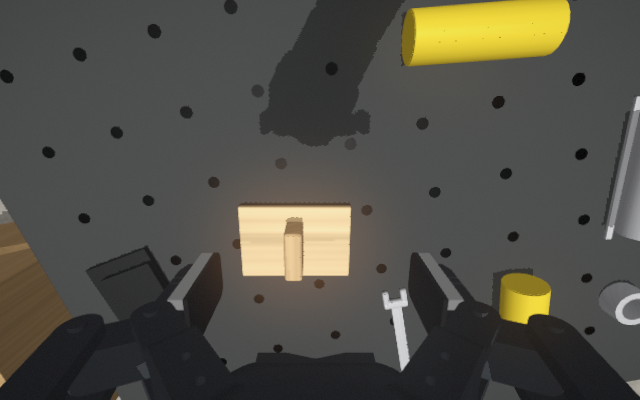

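All placed: pad flat at top px (453,215), pipe at (265,197), bystanders and yellow tubes unmoved. Before handing in I check the flushness numerically from the two close pictures. No robot time is used for this.

```bash
cat > gap.py <<'E'
from h import *
from cell import bot
cal=bot.calibration("wrist")
G=[cv2.GaussianBlur(cv2.cvtColor(cv2.imread(f"pics/k{i}.png"),cv2.COLOR_BGR2GRAY),(1,5),0).astype(float) for i in(0,1)]
Es=[]
for i in(0,1):
    d=np.load(f"k{i}.npz");Es.append((d["pos"],d["r"]))
def cross(row,a,b,img,rise):  # max-gradient subpixel between cols
    g=np.diff(G[img][row,a:b+1])*(1 if rise else -1); k=int(g.argmax()); lo=max(k-1,0);w=np.clip(g[lo:k+2],0,None)
    return a+.5+(w*np.arange(lo,lo+len(w))).sum()/w.sum()
obs=[]
for img,rows in((0,range(102,134,3)),(1,range(8,112,6))):
    for r in rows:
        obs.append((img,r,"pl",cross(r,272,292,img,True)))
        R_=cross(r,350,360,img,False); obs.append((img,r,"pr",R_))
        k=int(np.ceil(R_))+1; obs.append((img,r,"st",cross(r,k,k+4,img,True)))
for img,rows in((0,range(76,94,4)),(1,range(131,139,2))):
    for r in rows:
        obs.append((img,r,"ll",cross(r,282,296,img,True)));obs.append((img,r,"lr",cross(r,294,306,img,False)))
def col(E,pA,pB,row):  # column at row of projected line A-B
    t=np.linspace(0,1,60)[:,None];P=proj(pA+(pB-pA)*t,cal,E);o=np.argsort(P[:,1]);return np.interp(row,P[o,1],P[o,0])
def model(p,full=False):
    sd,sy,dz,pd,py,tilt,d1=p; out=[]
    for i in(0,1):
        pos,r=Es[i]; pos=pos+np.r_[0,0,dz]+ (np.r_[D*d1,0] if i else 0)
        T=R.from_rotvec([X[0]*tilt,X[1]*tilt,0])
        qq=(T*R.from_quat([r[1],r[2],r[3],r[0]])).as_quat();E=wristE(cal,pos,[qq[3],*qq[:3]])
        C=np.linalg.inv(E)[:3,3]
        def ln(d,z,yaw0,L=.15): # line offset d in front of face (stop frame), yaw
            o=LIP+.0505*D+sd*D; a=SY+yaw0; x=np.r_[np.cos(a),np.sin(a),0]; n=np.r_[-np.sin(a),np.cos(a),0]
            c=np.r_[o,z]-d*n; return c-L*x,c+L*x,c,n
        for (im,row,k,v) in obs:
            if im!=i: continue
            if k=="st": A,B,_,_=ln(0,.042,sy)
            elif k=="ll": A,B,_,_=ln(.0545,.004,sy)
            elif k=="lr": A,B,_,_=ln(.0465,.004,sy)
            else:
                A,B,c,n=ln(.030+pd,.030,sy+py)
                u=(C-c);ux=u@n;uz=u[2];L=np.hypot(ux,uz);al=np.arctan2(uz,ux);be=np.arccos(.03/L)
                th=[al+be,al-be]; pt=[np.array([np.cos(t),np.sin(t)])*.03 for t in th]; pt.sort(key=lambda w:w[0])
                w=pt[0] if k=="pl" else pt[1]; off=n*w[0]+np.r_[0,0,w[1]]; A=A+off;B=B+off
            out.append((col(E,A,B,row)-v,k,i))
    return out if full else np.array([o[0] for o in out])
s=least_squares(lambda p:np.r_[model(p),p[5]*200,p[2]*100],[0,0,0,0,0,0,0],x_scale=[.001,.01,.001,.001,.01,.01,.001],diff_step=1e-3,loss="soft_l1")
cov=np.linalg.pinv(s.jac.T@s.jac)*2*s.cost/len(obs);
print("stop shift mm, dyaw deg:",s.x[0]*1e3,np.degrees(s.x[1]),"dz",s.x[2]*1e3,"tilt",np.degrees(s.x[5]),"d1",s.x[6]*1e3)
print("pipe gap mm %.2f +- %.2f  yaw rel deg %.2f +- %.2f"%(s.x[3]*1e3,cov[3,3]**.5*1e3,np.degrees(s.x[4]),np.degrees(cov[4,4]**.5)))
res=model(s.x,True)
for k in("pl","pr","st","ll","lr"):
    for i in(0,1): print(k,i,np.round([np.mean([o[0] for o in res if o[1]==k and o[2]==i]),np.std([o[0] for o in res if o[1]==k and o[2]==i])],2),end=" ")
E
python3 gap.py
```

```text
stop shift mm, dyaw deg: 3.441783005152747 -0.15469253214805037 dz 1.8485295650600468 tilt 0.4329787436122661 d1 -0.362535299876769
pipe gap mm 0.64 +- 0.06  yaw rel deg -0.02 +- 0.06
pl 0 [-0.15  0.09] pl 1 [-0.1   0.11] pr 0 [0.1  0.12] pr 1 [0.13 0.13] st 0 [-0.17  0.13] st 1 [-0.23  0.65] ll 0 [0.58 0.12] ll 1 [0.39 0.02] lr 0 [0.03 0.06] lr 1 [0.03 0.03]
```

```bash
python3 - <<'E'
from cell import bot
bot.close_job(); print(bot.read_clock())
E
```

```text
the job is handed in; nothing more can be done
the job is handed in; nothing more can be done
```

I rolled the silver pipe over the lip into its seat, laid the pad back flat on its original bare spot, and handed the job in at about 45.5 s of the 72 s limit. No verdict was reported.

- **Pressing:** I took the pad by its bar and pressed the pipe only from above. Every reading between steps was between 8.8 and 15.3 N, but forces within a step were not logged. The roll ended with about 6 N of forward push against the stop while the pad slipped over the pipe.
- **Last views:** The pipe lies between lip and stop, the pad is flat at its original place, and the yellow tubes, spacer, wrench and bolt look unmoved. The arm was clear, with nothing held.
- **Flushness, the one check that disagreed:** The close wrist pictures put the pipe parallel to the stop within about 0.1°. They also gave an apparent gap of 0.6 mm. The fit quotes ±0.06 mm, but edge blur and calibration could shift it by about 0.5 mm. I took this as touching, because the pad had slipped while pushing the pipe forward and both ends showed the same gap, and I did not press it again.
- **Discarded measurement:** The scene-camera fit of the lip had locked onto the pipe, so I used the top-camera fit instead.

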